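# Snug a sample tube in the tube vice

### The job

The sample tube's cap is stuck, so clamp the tube for opening: stand the capped tube upright on the floor of the tube vice, between the flat jaw and the V-block, and let go of it. Then wind the vice's crank handle until the jaw meets the tube and snug it by feel, so that the tube is held firmly in the V but its thin plastic wall is not crushed. Leave the other things on the bench where they are.

Things in the scene. Friction and masses are not known exactly. Their poses are not given: they have to be found in the camera images.
- tube: Capped 50 ml plastic centrifuge tube that stands by itself on the bench at the right of the vice: 117 mm tall, flat foot, ribbed green cap 34 mm across (the top 13 mm); treat it as a cylinder of 34.4 mm. Weighs about 40 g. Origin at the centre of its underside, z up its axis.
- vice: Small grey bench vice for tubes, fixed to the bench: base plate 150 x 92 x 12 mm from x = -91 to +59 mm, front and rear cheeks 82 and 92 mm high. Origin on the bench under the middle of the tube's place; x runs along the screw from the crank (front, -x) to the V-block (rear, +x), z up. The V-block (26 to 90 mm high, 90 degree V open to -x) sits on adjustable studs.
- tube_stand (a point): Point on the vice's floor (top of the base plate, 12 mm above the bench), 9 mm to the front of the vice's origin: a tube set upright here stands free of both jaws. The V-block's setting differs by up to 5.5 mm either way from day to day, so a clamped tube ends with its axis anywhere from x = -5.5 to +5.5 mm in the vice's frame, y = 0.
- jaw: Moving jaw: upright plate, rubber-faced and rubber-backed, 50 mm wide, 26 to 90 mm above the bench. Origin on its face at mid-width, 70 mm above the bench; axes as the vice's. Winding the crank slides it to +x of the vice, 16 mm a turn. It starts 9 to 29 mm short of where it will press the tube home in the V, which is 17 mm to the front of the clamped tube's axis.
- hub (a point): Point on the crank's axis (which runs along x of the vice, 70 mm above the bench) in the plane of the middle of the handle; it travels along with the jaw.
- handle (a point): Middle of the crank's handle: a freely spinning black sleeve 40 mm long and 16 mm thick, parallel to the crank's axis and 38 mm from it, sticking out to the front. The crank's arm lies 22 mm behind this point (towards the vice).
- crank (a joint): Crank angle, rad: 0 with the handle straight up, growing clockwise seen from the front, which closes the jaw, 2.55 mm per rad; 0 to 13.5. Self-locking. Turned free it takes about 6.3 N at the handle. Once the jaw presses the tube into the V the effort rises by about 6 N per rad: 3 to 4.5 N above free is properly snug (jaw force 45-65 N), 7 N above crushes the tube.
- beaker: Glass beaker, 73 mm across, 92 mm tall, at the back right; bystander, origin under its centre.
- timer: White bench timer, 59 x 65 x 22 mm, near the robot at the right; bystander, origin under its centre.
- spare_cap: Loose ribbed tube cap, 34 mm across, 12 mm high, near the robot at the right; bystander, origin under its centre.
- marker: Marker pen, 129 mm long, 12 mm thick, lying to the right of the tube; bystander, origin under its centre.
There are look-alikes about, which are no part of the job. What is shaped like the tube but orange is not meant.

How it is judged:
By the outcome, as a careful person would: the job done as asked, in the order asked, and still so for the second after the job is handed in, with the robot touching nothing.
It also fails if it takes over 72 s, if anything falls off the work surface, if the arm or the gripper's body presses on something with over 40 N, if the wrist force passes 120 N, or if a joint passes its speed limit or range.

### The arm

A 7-joint arm with a two-finger parallel gripper is mounted at the origin on the work surface; the furniture and walls round the work are solid. World frame = base frame: x ahead of the robot, y to its left, z up, the work surface at z = 0. Lengths are in m, angles in rad, forces in N, time in s.
With the tool pointing down it reaches from about 0.425 to 1.025 m from the base axis. Payload 3.6 kg.
Tool frame: the origin (TCP) lies between the finger pads; the fingertips stand r.nose_length ahead of it and the grasp point (between the pads) lies 3 mm ahead of it (r.nose_length is the distance from the TCP to the fingertips, in m); z points along the fingers, y is the line along which they close (so a half turn about z gives the same grasp; the last joint's range is limited). The gripper opens to 85 mm and grips with 20 to 120 N. Pads are 22 mm wide; open, the fingers measure 114 mm over their backs; the gripper's body (76 mm by 85 mm) begins 54 mm behind the grasp point. The pads swing forward as they close: fully open they stand 13 mm farther back than shut.
Start: joints at [1.196, 0.591, 0.048, 1.609, -0.033, 0.943, -0.034], TCP at [0.201, -0.697, 0.253] pointing down, gripper open.
Joint ranges: [-2.69, 2.69], [-0.47, 2.24], [-1.27, 1.36], [0.19, 2.51], [-1.53, 4.68], [0.08, 2.07], [-3.09, 3.09]. Speed limits (rad/s): [2.57, 2.57, 3.14, 3.14, 3.14, 3.14, 3.14].

### API

Orientations are given as a unit quaternion [w, x, y, z].
In Python, from bench import r, get_image, spotter gives the robot as it stands.
- The arm moves only by the tool play_rows, never from a script. Its argument "targets" is text: rows parted by semicolons, each of 7 numbers parted by spaces: the shift along the tool's x, y, z in mm, then the turn, a rotation vector about the tool's x, y, z in degrees, then the opening, from 0 (shut) to 1 (fully open). In form: tx ty tz ax ay az hand; .... A call has 1 to 10 rows; each row shifts and turns the commanded pose from where the row before left it, along the tool's axes as they then stand; what a row does not reach is not made up. A row lasts 1/12 s, in which the tool goes at most 41.7 mm and 7.16 degrees, less where a joint would pass 70% of its speed; a pose out of reach is approached as far as the arm can. A call is refused whole if a number of a shift passes 41.7 or a number of a turn 7.16, either way. A call with a gripper value outside its range is refused whole. The fingers move at their own pace and stop on an object; "grip_force" is the grip in N (left out, the last holds). Time passes only in rows, so rows that do not move let the fingers close. It gives the time, the measured TCP pose, the force, the opening and the grip force at its end, in the units of the state.
- r.get_state(): the state, without advancing time (a new reading comes with each control period).
- get_image(name): name is "scene" or "side" or "wrist"; returns a dict with "frame" (480x640x3 uint8, blue, green, red), "intrinsics" (3x3 intrinsics, pixels), "origin" and "attitude" of the camera in the world. Camera axes: x right, y down, z forward; pixel columns grow to the right and rows downward; lengths in m; the calibration is good to about 2 mm. A picture is of the moment at which its call begins. There is no depth.
- r.hand_in(): hands the job in; it is judged then, once.
Trained networks look in a picture, given as the dict that the camera call returned (one of the last four; its "shot" number tells which), for a name from the list of things; names that differ only in an ending like _2 or _b are one class to them, and where a whole thing is asked for, a point or a joint stands for the part that bears it (a point fixed in the world has none). Each returns a list of dicts, best first, with "score" (0 to 1); they miss things now and then, are a little off and sometimes report something else, mostly with a low value. They report only what shows in the picture. A call takes as long as a camera call. They do not tell look-alikes from the thing itself.
- spotter.regions_of(query, picture): "region" (480x640 bool, what is visible of it) and "box" ([left, top, right, bottom] in pixels, round what is visible of it).
The state is a dict: "time_s": time; "qpos": joint angles; "qd": joint speeds; "joint_efforts": joint torques, N m; "eef_pos": TCP position; "tcp_rot": TCP orientation; "ft_force": force on the tool from outside, world axes, zero at the start; "ft_torque": the same for the moment, N m; "width": finger opening in m; "gripper_force": force on a finger pad.
Only numpy, scipy, OpenCV 4.12 (cv2) and the standard library are available. Lean on these libraries where they do the work, as an engineer would, in place of code of your own. Each camera call takes 0.05 s, during which the arm holds its last target. There are 200 camera calls.

## Working session

There is one attempt and no reset: what is moved stays moved. The work goes in short steps, Python scripts to look and compute and a tool call to move; the robot and the scene stay as the last step left them, time stands still between calls to the robot, and variables do not carry over. Pictures are saved under pics/ and viewed, at most 10 in all, crops included, and the job is handed in when it is done.

Besides the shell and the picture viewer there is one more tool, called after "Call:" as a command line: name --argument value ..., lists and objects as JSON in quotes. play_rows: Moves the arm, as the interface text tells. Its arguments: {"type":"object","properties":{"targets":{"type":"string"},"grip_force":{"type":"number"}},"required":["targets"]}

```bash
mkdir -p pics; ls; cat > h.py <<'E'
import numpy as np, cv2
from bench import r, get_image, spotter
from scipy.spatial.transform import Rotation as R
def att(p):
    a=np.array(p["attitude"],float)
    return a if a.shape==(3,3) else R.from_quat(a,scalar_first=True).as_matrix()
def ray(p,u,v):
    d=att(p)@np.linalg.solve(np.array(p["intrinsics"]),[u,v,1.]); return np.array(p["origin"]),d
def onz(p,u,v,z):
    o,d=ray(p,u,v); return o+d*(z-o[2])/d[2]
def proj(p,X):
    c=np.array(p["intrinsics"])@(att(p).T@(np.array(X)-p["origin"])); return c[:2]/c[2]
def tri(*obs):
    A=np.zeros((3,3));b=np.zeros(3)
    for p,u,v in obs:
        o,d=ray(p,u,v);d=d/np.linalg.norm(d);M=np.eye(3)-np.outer(d,d);A+=M;b+=M@o
    return np.linalg.solve(A,b)
E
python3 - <<'E'
from h import *
s=r.get_state(); print(s, r.nose_length)
for n in ["scene","side"]:
    p=get_image(n); cv2.imwrite(f"pics/{n}0.png",p["frame"]); print(n,p["origin"],p["attitude"],p["intrinsics"])
    for q in ["tube","vice","jaw","handle","crank","beaker","timer","spare_cap","marker"]:
        print(q,[(round(float(d["score"]),2),[int(x) for x in d["box"]]) for d in spotter.regions_of(q,p)][:4])
E
```

```text
pics
{'time_s': 0.0, 'qpos': array([ 1.19648187,  0.59213283,  0.04832929,  1.60984422, -0.03328397,
        0.94267445, -0.03371288]), 'qd': array([ 0.0012234 ,  0.00079106, -0.00070857, -0.00135059,  0.00119214,
       -0.00024974,  0.00028385]), 'joint_efforts': array([-5.83654783e-04, -5.48687732e+01,  1.54658396e+00, -1.98122406e+01,
        9.45030508e-03,  8.77894519e-03,  4.42007604e-06]), 'eef_pos': array([ 0.20069635, -0.69585503,  0.25212356]), 'tcp_rot': array([-1.10213809e-03,  9.90154817e-01,  1.39972026e-01, -2.35329848e-04]), 'ft_force': array([ 0.29472172,  0.61254604, -0.17792179]), 'ft_torque': array([-0.02557518, -0.00840083,  0.029395  ]), 'gripper_force': 0.0, 'width': 0.08520709309125131} 0.022
scene [-0.33979441 -0.64294857  0.57139435] [-0.46261941  0.73127006 -0.42574928  0.26450886] [[529.40232463   0.         317.04006587]
 [  0.         529.40232463 239.59447696]
 [  0.           0.           1.        ]]
tube [(0.75, [299, 234, 321, 283]), (0.62, [385, 255, 404, 315])]
vice [(0.97, [213, 204, 272, 268])]
jaw [(0.89, [213, 220, 258, 269])]
handle []
crank [(0.82, [209, 236, 234, 270]), (0.56, [212, 219, 258, 272])]
beaker [(0.67, [397, 234, 433, 288])]
timer [(0.86, [287, 311, 328, 337])]
spare_cap [(0.59, [361, 336, 381, 352])]
marker [(0.59, [410, 310, 443, 349])]
side [ 0.38953225 -0.93537289  0.53047395] [-0.49936699  0.86417914 -0.05262118  0.0325274 ] [[474.70830975   0.         312.12014709]
 [  0.         474.70830975 238.46245737]
 [  0.           0.           1.        ]]
tube [(0.93, [300, 237, 317, 296]), (0.69, [308, 214, 325, 267]), (0.6, [312, 274, 331, 333])]
vice [(0.43, [268, 362, 354, 370])]
jaw [(0.82, [268, 184, 330, 216])]
handle []
crank [(0.55, [268, 190, 318, 217])]
beaker [(0.57, [387, 268, 430, 319])]
timer [(0.84, [236, 277, 269, 305])]
spare_cap [(0.64, [244, 331, 262, 350])]
marker [(0.92, [267, 362, 354, 371])]
```

View pics/scene0.png

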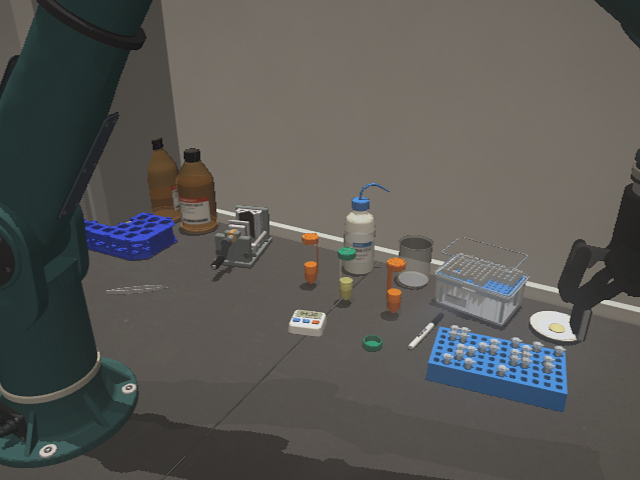

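View pics/side0.png

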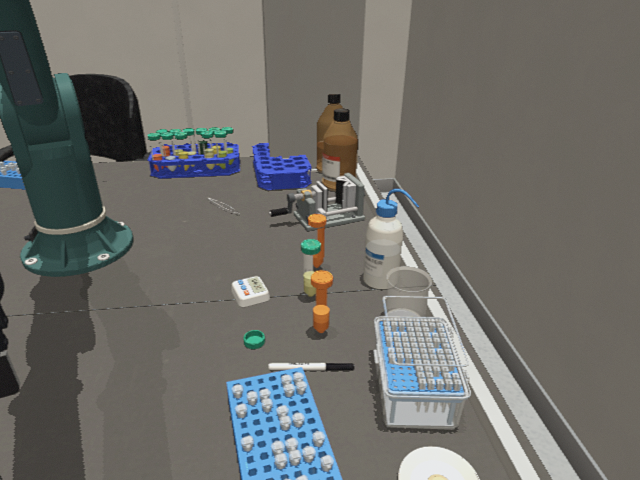

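The green-capped tube is at scene (346,275) / side (310,267). The look-alikes with orange caps are at scene (310,258) and (396,285), and side (317,240) and (321,300). The green one fits the description. The vice is at scene (243,235) / side (318,205), with its black handle at scene (219,262) / side (279,212).

```bash
python3 - <<'E'
from h import *
ps={n:get_image(n) for n in ["scene","side"]}
def crop(p,x0,y0,x1,y1,w,h): return cv2.resize(p["frame"][y0:y1,x0:x1],(w,h),interpolation=cv2.INTER_CUBIC)
a=crop(ps["scene"],205,195,285,275,400,400); b=crop(ps["side"],262,165,372,235,400,255)
c=crop(ps["scene"],290,225,410,315,266,200);d=crop(ps["side"],285,205,345,335,92,200)
m=np.zeros((600,800,3),np.uint8); m[:400,:400]=a; m[:255,400:]=b; m[400:600,:266]=c; m[400:600,280:372]=d
cv2.imwrite("pics/crop1.png",m)
for n,p in ps.items():
    hsv=cv2.cvtColor(p["frame"],cv2.COLOR_BGR2HSV)
    k=cv2.inRange(hsv,(60,100,40),(90,255,255)); nn,l,st,ce=cv2.connectedComponentsWithStats(k)
    for i in range(1,nn):
        if st[i,4]>60 and ce[i][0]>240 and ce[i][1]>200: print(n,st[i],ce[i],"z.11",onz(p,*ce[i],.112),"z0",onz(p,*ce[i],.006))
E
```

```text
scene [338 247  17  13 173] [346.16184971 252.96531792] z.11 [ 0.46615845 -0.24091435  0.112     ] z0 [ 0.65212286 -0.14814955  0.006     ]
scene [363 336  19  14 111] [372.69369369 342.88288288] z.11 [ 0.23326328 -0.40196433  0.112     ] z0 [ 0.3654898  -0.34635997  0.006     ]
side [301 239  19  16 251] [310.09561753 246.32270916] z.11 [ 0.47393676 -0.24107348  0.112     ] z0 [ 0.49531653 -0.06520652  0.006     ]
side [244 330  21  19 332] [253.8373494 339.       ] z.11 [ 0.37394517 -0.46377926  0.112     ] z0 [ 0.36999694 -0.34432398  0.006     ]
```

View pics/crop1.png

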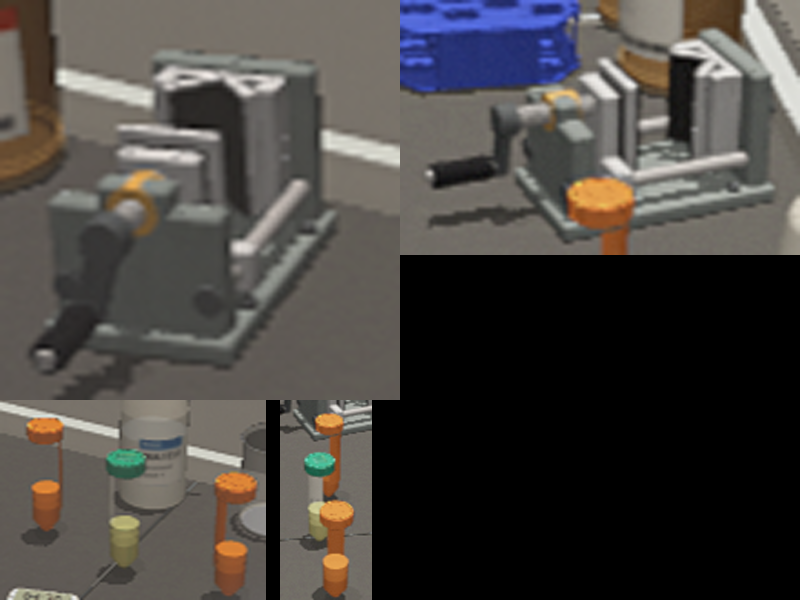

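The enlarged crop confirms the green-capped tube with yellow contents, with orange ones either side. The crank handle hangs roughly down, with the sleeve's front end at scene (214,266) / side (270,213).

```bash
python3 - <<'E'
from h import *
ps={n:get_image(n) for n in ["scene","side"]}
S=lambda x,y:(ps["scene"],205+x/5,195+y/5); D=lambda x,y:(ps["side"],262+(x-400)/3.636,165+y/3.636)
pr=lambda n,v:print(n,np.round(v,4))
pr("tubecap",tri((ps["scene"],346.2,253),(ps["side"],310.1,246.3)))
pr("FR scene",onz(*S(232,362),0)); pr("FR side",onz(*D(567,238),0)); 
pr("RR scene",onz(*S(335,220),0)); pr("RR side",onz(*D(772,197),0)); pr("FL side",onz(*D(517,172),.012)); pr("FR side top",onz(*D(560,228),.012))
pr("FRtri",tri(S(232,360),D(567,238)));pr("RRtri",tri(S(335,218),D(772,197)))
pr("handle front",tri(S(42,355),D(430,175))); pr("handle rear",tri(S(90,312),D(492,167))); pr("hub front",tri(S(105,235),D(507,118)))
E
```

```text
tubecap [ 0.4743 -0.2366  0.1082]
FR scene [0.4951 0.0113 0.    ]
FR side [0.5001 0.0161 0.    ]
RR scene [0.6411 0.0545 0.    ]
RR side [0.6416 0.0559 0.    ]
FL side [0.4751 0.0884 0.012 ]
FR side top [0.4947 0.0079 0.012 ]
FRtri [ 0.4998  0.0152 -0.0009]
RRtri [0.6413 0.0546 0.0009]
handle front [0.4162 0.052  0.0309]
handle rear [0.4564 0.0581 0.0316]
hub front [0.4663 0.0542 0.0668]
```

Call:
play_rows --targets "19.4 -18.1 -2.5 0 0 0 0.62;19.4 -18.1 -2.5 0 0 0 0.62;19.4 -18.1 -2.5 0 0 0 0.62;19.4 -18.1 -2.5 0 0 0 0.62;19.4 -18.1 -2.5 0 0 0 0.62;19.4 -18.1 -2.5 0 0 0 0.62;19.4 -18.1 -2.5 0 0 0 0.62;19.4 -18.1 -2.5 0 0 0 0.62;19.4 -18.1 -2.5 0 0 0 0.62;19.4 -18.1 -2.5 0 0 0 0.62" --grip_force 25

```text
time_s: 2.03
eef_pos: [0.3377, -0.4678, 0.2786]
tcp_rot: [0.0, 0.99, 0.14, 0.0]
ft_force: [0.3, 0.4, 0.4]
width: 0.0527
gripper_force: 0.0
```

Call:
play_rows --targets "19.4 -18.1 -2.5 0 0 0 0.62;19.4 -18.1 -2.5 0 0 0 0.62;19.4 -18.1 -2.5 0 0 0 0.62;19.4 -18.1 -2.5 0 0 0 0.62;19.4 -18.1 -2.5 0 0 0 0.62;19.4 -18.1 -2.5 0 0 0 0.62;19.4 -18.1 -2.5 0 0 0 0.62;19.4 -18.1 -2.5 0 0 0 0.62;19.4 -18.1 -2.5 0 0 0 0.62;0 0 0 0 0 0 0.62"

```text
time_s: 2.87
eef_pos: [0.4637, -0.2583, 0.3017]
tcp_rot: [-0.001, 0.99, 0.144, 0.002]
ft_force: [-0.3, 0.5, 0.5]
width: 0.0526
gripper_force: 0.0
```

```bash
python3 - <<'E'
from h import *
s=r.get_state(); print(s["time_s"],s["eef_pos"],s["tcp_rot"],s["qpos"].round(2),s["width"])
p=get_image("wrist"); cv2.imwrite("pics/w1.png",p["frame"]); print(p["origin"],att(p).round(3),p["intrinsics"])
ps={n:get_image(n) for n in ["scene","side"]}; ps["wrist"]=p
for n,q in ps.items():
    hsv=cv2.cvtColor(q["frame"],cv2.COLOR_BGR2HSV)
    for col,lo,hi in [("g",(60,100,40),(90,255,255)),("o",(5,150,60),(17,255,255))]:
        k=cv2.inRange(hsv,lo,hi); nn,l,st,ce=cv2.connectedComponentsWithStats(k)
        for i in range(1,nn):
            if st[i,4]>60: print(n,col,st[i],ce[i].round(1),onz(q,*ce[i],.112).round(4))
E
```

```text
2.8667 [ 0.46369519 -0.25827007  0.30166236] [-9.14733963e-04  9.89515714e-01  1.44408827e-01  1.97649699e-03] [ 0.47  0.29 -0.06  1.99  0.02  0.86 -0.88] 0.05263829308431333
[ 0.5314457  -0.23783323  0.42287663] [[ 0.285 -0.92  -0.267]
 [-0.958 -0.274 -0.079]
 [-0.001  0.279 -0.96 ]] [[388.36429291   0.         319.78133473]
 [  0.         388.36429291 236.65897926]
 [  0.           0.           1.        ]]
scene g [339 247  16  13 143] [346.4 253.2] [ 0.4653 -0.2418  0.112 ]
scene g [363 336  19  15 133] [372.5 343.8] [ 0.2312 -0.4025  0.112 ]
scene o [302 233  16  12 156] [310.  238.4] [ 0.4882 -0.1479  0.112 ]
scene o [387 258  19  52 524] [393.8 282.2] [ 0.4074 -0.3625  0.112 ]
scene o [305 261  12  23 229] [310.4 271. ] [ 0.3718 -0.2173  0.112 ]
side g [196 127  37  11 287] [213.7 131.6] [0.2744 0.4327 0.112 ]
side g [148 128  46  12 370] [170.7 133.7] [0.154  0.4269 0.112 ]
side g [301 239  19  16 244] [310.2 246.4] [ 0.4741 -0.2414  0.112 ]
side g [244 330  21  19 331] [253.8 339. ] [ 0.3739 -0.4638  0.112 ]
side o [345 147  11  29  71] [352.2 162.1] [0.6247 0.1459 0.112 ]
side o [323 150  24  12  74] [333.4 156.7] [0.5848 0.1885 0.112 ]
side o [308 214  18  54 433] [318.1 236.3] [ 0.4923 -0.2081  0.112 ]
side o [311 270  22  63 859] [320.9 299.3] [ 0.4716 -0.391   0.112 ]
wrist g [ 280  174   43   43 1436] [300.7 194.6] [ 0.4744 -0.2384  0.112 ]
wrist g [354 276  30  30 701] [368.7 290.8] [ 0.4101 -0.3179  0.112 ]
wrist o [173 108  61  46 676] [214.9 129.1] [ 0.5046 -0.161   0.112 ]
wrist o [386 190  55  54 653] [401.6 207.1] [ 0.488  -0.3201  0.112 ]
wrist o [269 276  11   7  63] [274.1 279. ] [ 0.3973 -0.2364  0.112 ]
```

View pics/w1.png

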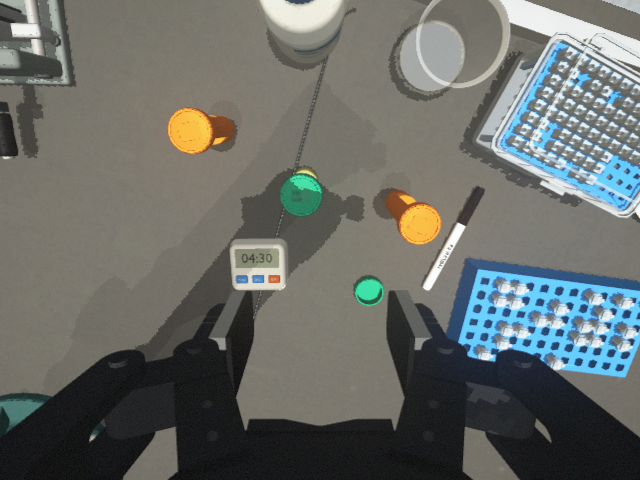

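The green tube's cap is at wrist (301,195), giving about (0.474, -0.239). The oranges are about 85 to 95 mm to each side.

Call:
play_rows --targets "4 -4 0 0 0 0 0.62;4 -4 0 0 0 0 0.62;4 -4 5 0 0 0 0.62;3.5 -3.5 20 0 0 0 0.62;0 0 25 0 0 0 0.62;0 0 25 0 0 0 0.62;0 0 20 0 0 0 0.62;0 0 5 0 0 0 0.62;0 0 0 0 0 0 0.62;0 0 0 0 0 0 0.62"

```text
time_s: 3.85
eef_pos: [0.4707, -0.245, 0.2011]
tcp_rot: [0.0, 0.99, 0.14, 0.0]
ft_force: [0.5, -0.1, 0.4]
width: 0.0529
gripper_force: 0.0
```

```bash
python3 - <<'E'
from h import *
p=get_image("wrist"); s=r.get_state(); print(s["time_s"],s["eef_pos"],s["tcp_rot"],s["width"])
hsv=cv2.cvtColor(p["frame"],cv2.COLOR_BGR2HSV)
k=cv2.inRange(hsv,(60,100,40),(90,255,255)); nn,l,st,ce=cv2.connectedComponentsWithStats(k)
M=R.from_quat(s["tcp_rot"],scalar_first=True).as_matrix()
for i in range(1,nn):
    if st[i,4]>200:
        b=st[i]; X=onz(p,b[0]+b[2]/2,b[1]+b[3]/2,.113); print(b,X,(M.T@(X-s["eef_pos"])*1000).round(1))
E
```

```text
3.9 [ 0.47118543 -0.24518182  0.20170347] [4.70258069e-04 9.90173438e-01 1.39841750e-01 7.91299949e-04] 0.05278309068609956
[ 281  213   61   61 2942] [ 0.47478517 -0.23859562  0.113     ] [ 5.2 -5.4 88.7]
[375 328  20  36 403] [ 0.42394538 -0.2995899   0.113     ] [-60.6  39.1  88.7]
```

Call:
play_rows --targets "2.6 -2.7 0 0 0 0 0.62;2.6 -2.7 10 0 0 0 0.62;0 0 25 0 0 0 0.62;0 0 25 0 0 0 0.62;0 0 20 0 0 0 0.62;0 0 12 0 0 0 0.62;0 0 6 0 0 0 0.62;0 0 0 0 0 0 0.62;0 0 0 0 0 0 0.3;0 0 0 0 0 0 0.3" --grip_force 25

```text
time_s: 4.73
eef_pos: [0.4747, -0.2384, 0.1037]
tcp_rot: [0.001, 0.99, 0.14, 0.001]
ft_force: [0.5, 0.1, 0.2]
width: 0.0337
gripper_force: 25.8
```

Call:
play_rows --targets "0 0 0 0 0 0 0.2;0 0 0 0 0 0 0.2;0 0 0 0 0 0 0.2;0 0 0 0 0 0 0.2"

```text
time_s: 5.07
eef_pos: [0.4744, -0.2384, 0.1035]
tcp_rot: [0.0, 0.99, 0.14, 0.001]
ft_force: [-0.8, -0.0, 3.7]
width: 0.0337
gripper_force: 26.1
```

```bash
python3 - <<'E'
from h import *
p=get_image("wrist"); s=r.get_state(); print(s["time_s"],s["eef_pos"],s["tcp_rot"],s["width"],s["gripper_force"],s["ft_force"]); cv2.imwrite("pics/w2.png",p["frame"])
E
```

```text
5.1167 [ 0.47440008 -0.2384283   0.10350265] [3.51926348e-04 9.90166514e-01 1.39892031e-01 6.07928122e-04] 0.033906480542707 26.28038853406906 [-0.64302057  1.03335322  5.08479726]
```

Call:
play_rows --targets "0 0 -5 0 0 0 0.2;0 0 -15 0 0 0 0.2;0 0 -25 0 0 0 0.2;0 0 -30 0 0 0 0.2;0 0 -30 0 0 0 0.2;0 0 -30 0 0 0 0.2;0 0 -30 0 0 0 0.2;0 0 -20 0 0 0 0.2;0 0 -10 0 0 0 0.2;0 0 0 0 0 0 0.2"

```text
time_s: 5.95
eef_pos: [0.4749, -0.2387, 0.3001]
tcp_rot: [0.001, 0.99, 0.14, 0.002]
ft_force: [0.6, -0.0, -0.6]
width: 0.034
gripper_force: 25.8
```

Call:
play_rows --targets "6 -14 0 0 0 0 0.2;11.3 -28.3 0 0 0 0 0.2;11.3 -28.3 0 0 0 0 0.2;13 -32 0 0 0 0 0.2;13 -32 0 0 0 0 0.2;13 -32 0 0 0 0 0.2;13 -32 0 0 0 0 0.2;13 -32 0 0 0 0 0.2;11.3 -28.3 0 0 0 0 0.2;8 -24 0 0 0 0 0.2"

```text
time_s: 6.78
eef_pos: [0.5028, 0.0675, 0.2958]
tcp_rot: [-0.0, 0.99, 0.141, -0.002]
ft_force: [0.3, -0.6, -0.5]
width: 0.0338
gripper_force: 25.8
```

Call:
play_rows --targets "0 0 0 0 0 0 0.2;0 0 0 0 0 0 0.2;0 0 0 0 0 0 0.2"

```text
time_s: 7.03
eef_pos: [0.5029, 0.064, 0.2962]
tcp_rot: [0.0, 0.99, 0.14, -0.002]
ft_force: [-0.8, -0.4, -0.9]
width: 0.034
gripper_force: 25.8
```

```bash
python3 - <<'E'
from h import *
p=get_image("wrist"); s=r.get_state(); print(s["time_s"],s["eef_pos"],s["tcp_rot"],s["width"],s["gripper_force"],s["ft_force"]); cv2.imwrite("pics/w3.png",p["frame"])
print(p["origin"].tolist(),p["attitude"])
for q in ["tube","vice","jaw","handle"]:
    print(q,[(round(float(d["score"]),2),[int(x) for x in d["box"]]) for d in spotter.regions_of(q,p)][:4])
# predicted vice points
x=np.array([.962,.272,0]);y=np.array([-.272,.962,0]);o=np.array([.573,.0834,0])
for a in [(-91,-46,12),(-91,46,12),(59,-46,12),(59,46,12)]: print(a,proj(p,o+x*a[0]/1e3+y*a[1]/1e3+[0,0,a[2]/1e3]))
E
```

```text
7.0833 [0.50308053 0.06341633 0.29647205] [ 3.91124938e-04  9.90275148e-01  1.39113977e-01 -1.50994245e-03] 0.0335453675454338 25.798045098781586 [-0.5259948   0.47341725 -0.55558373]
[0.5716748089496202, 0.08426192464256714, 0.41687725483158816] [ 0.1156364   0.79046174 -0.59519816 -0.08681943]
tube [(0.92, [266, 232, 370, 400]), (0.59, [491, 239, 575, 303])]
vice [(0.71, [271, 51, 378, 239])]
jaw [(0.91, [275, 151, 368, 237])]
handle [(0.53, [480, 338, 540, 378])]
(-91, -46, 12) [363.53110172 208.97812364]
(-91, 46, 12) [277.18755623 208.60551475]
(59, -46, 12) [369.29975787  55.30386485]
(59, 46, 12) [272.96354633  54.82449878]
```

View pics/w3.png

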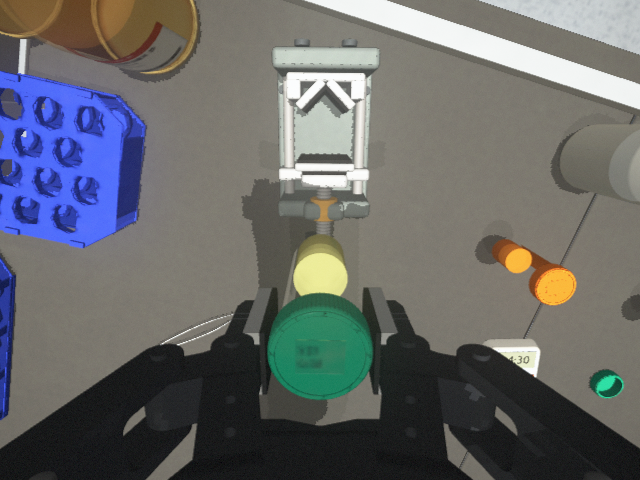

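Wrist view: the tube is held upright (cap (320,345), foot (320,272)) and the vice is ahead. The V-block is at (325,92), the jaw at (323,165) and the front cheek at (323,208).

```bash
python3 - <<'E'
import cv2
f=cv2.imread("pics/w3.png")[40:240,250:400]; cv2.imwrite("pics/w3c.png",cv2.resize(f,(600,600*200//150)[:2] if 0 else (450,600),interpolation=cv2.INTER_CUBIC))
E
```

```text
(no output)
```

View pics/w3c.png

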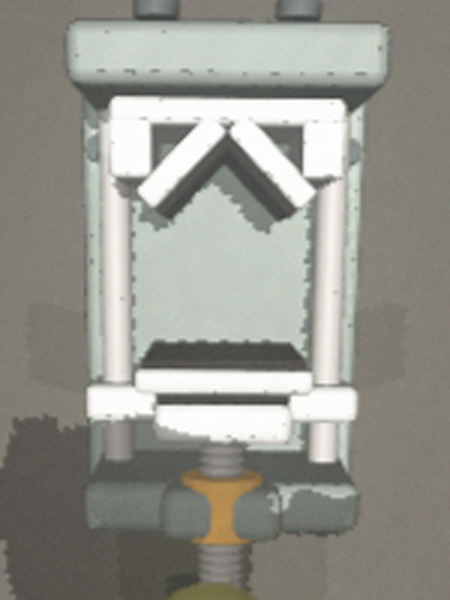

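```bash
cat >> h.py <<'E'
def vf(P,o=(.573,.0834,0),a=np.radians(15.8)):
    d=np.array(P)-o; return np.array([d[0]*np.cos(a)+d[1]*np.sin(a),-d[0]*np.sin(a)+d[1]*np.cos(a),d[2]])
E
python3 - <<'E'
from h import *
p=get_image("wrist")
G=lambda u,v,z:onz(p,250+u/3,40+v/3,z/1000)
for n,u,v,z in [("rear cheek L top back",67,22,92),("rear cheek R top back",390,24,92),("rear cheek L front",72,75,92),("rear cheek R front",386,77,92),("V apex inner top",229,135,90),("V armL tip",138,190,90),("V armR tip",316,190,90),("jaw face L",137,370,90),("jaw face R",313,370,90),("front cheek FL",87,528,82),("front cheek FR",357,530,82),("base L mid",86,250,12),("base R mid",362,250,12),("rod nut L",88,400,80),("rod nut R",357,400,80)]:
    X=G(u,v,z); print(n,X.round(4),(vf(X)*1000).round(1))
E
```

```text
rear cheek L top back [0.615  0.1334 0.092 ] [54.  36.6 92. ]
rear cheek R top back [0.6372 0.0539 0.092 ] [ 53.8 -45.8  92. ]
rear cheek L front [0.6033 0.1291 0.092 ] [41.6 35.8 92. ]
rear cheek R front [0.6251 0.051  0.092 ] [ 41.3 -45.4  92. ]
V apex inner top [0.6006 0.0861 0.09  ] [27.3 -4.9 90. ]
V armL tip [0.5808 0.1056 0.09  ] [13.6 19.3 90. ]
V armR tip [0.5938 0.0599 0.09  ] [ 13.7 -28.2  90. ]
jaw face L [0.5349 0.0937 0.09  ] [-33.9  20.3  90. ]
jaw face R [0.5483 0.0466 0.09  ] [-33.8 -28.7  90. ]
front cheek FL [0.4852 0.0963 0.082 ] [-81.   36.3  82. ]
front cheek FR [0.5066 0.0191 0.082 ] [-81.4 -43.8  82. ]
base L mid [0.5597 0.1227 0.012 ] [-2.1 41.4 12. ]
base R mid [0.585  0.0338 0.012 ] [ -1.9 -51.   12. ]
rod nut L [0.5216 0.1054 0.08  ] [-43.5  35.2  80. ]
rod nut R [0.5429 0.0306 0.08  ] [-43.3 -42.6  80. ]
```

Call:
play_rows --targets "6 0.5 0 0 0 0 0.2;12 1 0 0 0 0 0.2;14 1 0 0 0 0 0.2;14 1 0 0 0 0 0.2;12 1 0 0 0 0 0.2;5.7 0 10 0 0 0 0.2;0 0 20 0 0 0 0.2;0 0 15 0 0 0 0.2;0 0 5 0 0 0 0.2;0 0 0 0 0 0 0.2"

```text
time_s: 8.17
eef_pos: [0.5652, 0.078, 0.2457]
tcp_rot: [0.0, 0.99, 0.14, -0.002]
ft_force: [-0.8, 0.7, -0.9]
width: 0.034
gripper_force: 25.8
```

```bash
python3 - <<'E'
from h import *
s=r.get_state(); M=R.from_quat(s["tcp_rot"],scalar_first=True).as_matrix(); print(s["eef_pos"],s["tcp_rot"],(M.T@(np.array([.5656,.0766,.1155])-s["eef_pos"])*1000).round(1),(vf(s["eef_pos"])*1000).round(1),s["ft_force"])
E
```

```text
[0.56517655 0.07797202 0.24569565] [ 8.82565640e-05  9.90149899e-01  1.39994198e-01 -2.18940777e-03] [  0.6   1.5 130.2] [ -9.   -3.1 245.7] [-0.84411882  0.70801778 -0.89780276]
```

Call:
play_rows --targets "0.5 1.3 10 0 0 0 0.2;0 0 20 0 0 0 0.2;0 0 20 0 0 0 0.2;0 0 20 0 0 0 0.2;0 0 18 0 0 0 0.2;0 0 15 0 0 0 0.2;0 0 12 0 0 0 0.2;0 0 8 0 0 0 0.2;0 0 4 0 0 0 0.2;0 0 0 0 0 0 0.2"

```text
time_s: 9.0
eef_pos: [0.5672, 0.0771, 0.1203]
tcp_rot: [0.0, 0.99, 0.14, -0.0]
ft_force: [0.1, -0.5, -0.2]
width: 0.0339
gripper_force: 25.8
```

Call:
play_rows --targets "0 0 1 0 0 0 0.2;0 0 1 0 0 0 0.2;0 0 0 0 0 0 0.2"

```text
time_s: 9.25
eef_pos: [0.5677, 0.0772, 0.1194]
tcp_rot: [-0.0, 0.99, 0.14, 0.001]
ft_force: [0.0, 0.3, 0.1]
width: 0.0339
gripper_force: 25.8
```

Call:
play_rows --targets "-1 0 1 0 0 0 0.2;-1 0 1 0 0 0 0.2;0 0 1 0 0 0 0.2;0 0 0.5 0 0 0 0.2;0 0 0 0 0 0 0.2;0 0 0 0 0 0 0.2"

```text
time_s: 9.75
eef_pos: [0.5653, 0.0765, 0.1156]
tcp_rot: [0.0, 0.99, 0.14, -0.0]
ft_force: [-0.4, -0.0, 3.1]
width: 0.0341
gripper_force: 26.2
```

Call:
play_rows --targets "0 0 0 0 0 0 0.45;0 0 0 0 0 0 0.5;0 0 0 0 0 0 0.6;0 0 0 0 0 0 0.6;0 0 0 0 0 0 0.6"

```text
time_s: 10.17
eef_pos: [0.5653, 0.0766, 0.1152]
tcp_rot: [-0.0, 0.99, 0.14, -0.0]
ft_force: [-0.2, -0.2, -1.1]
width: 0.0513
gripper_force: 0.0
```

Call:
play_rows --targets "0 0 -5 0 0 0 0.6;0 0 -15 0 0 0 0.6;0 0 -25 0 0 0 0.6;-5 0 -30 0 0 0 0.6;-15 0 -30 0 0 0 0.6;-20 0 -30 0 0 0 0.6;-20 0 -20 0 0 0 0.6;-15 0 -10 0 0 0 0.6;-5 0 0 0 0 0 0.6;0 0 0 0 0 0 0.6"

```text
time_s: 11.0
eef_pos: [0.4874, 0.0539, 0.2808]
tcp_rot: [0.0, 0.99, 0.14, 0.0]
ft_force: [0.2, 0.2, -0.3]
width: 0.0513
gripper_force: 0.0
```

```bash
python3 - <<'E'
from h import *
p=get_image("wrist"); s=r.get_state(); print(s["time_s"],s["eef_pos"],s["tcp_rot"],s["ft_force"])
S=get_image("side"); C=get_image("scene")
m=np.zeros((600,800,3),np.uint8)
m[:600,:450]=cv2.resize(p["frame"][40:240,250:400],(450,600),interpolation=cv2.INTER_CUBIC)
m[:255,450:]=cv2.resize(S["frame"],None,fx=1,fy=1)[160:245,258:375].repeat(3,0).repeat(3,1)[:255,:350]
m[260:600,450:]=C["frame"][195:280,200:287].repeat(4,0).repeat(4,1)[:340,:350] if 0 else np.pad(C["frame"][195:280,200:287].repeat(4,0).repeat(4,1),((0,0),(0,2),(0,0)))
cv2.imwrite("pics/w4.png",m)
hsv=cv2.cvtColor(p["frame"],cv2.COLOR_BGR2HSV)
k=cv2.inRange(hsv,(60,100,40),(90,255,255)); nn,l,st,ce=cv2.connectedComponentsWithStats(k)
for i in range(1,nn):
    if st[i,4]>200:
        b=st[i]; X=onz(p,b[0]+b[2]/2,b[1]+b[3]/2,.125); print(b,X,(vf(X)*1000).round(1))
E
```

```text
11.05 [0.48820128 0.05425277 0.28019181] [6.30267671e-05 9.90170766e-01 1.39863592e-01 1.60456872e-04] [ 0.58726602  0.1333529  -0.92623205]
[ 295   81   51   53 2097] [0.56522414 0.076046   0.125     ] [ -9.5  -5.  125. ]
[597 366  36  30 789] [ 0.42482397 -0.2201585   0.125     ] [-225.2 -251.7  125. ]
```

View pics/w4.png

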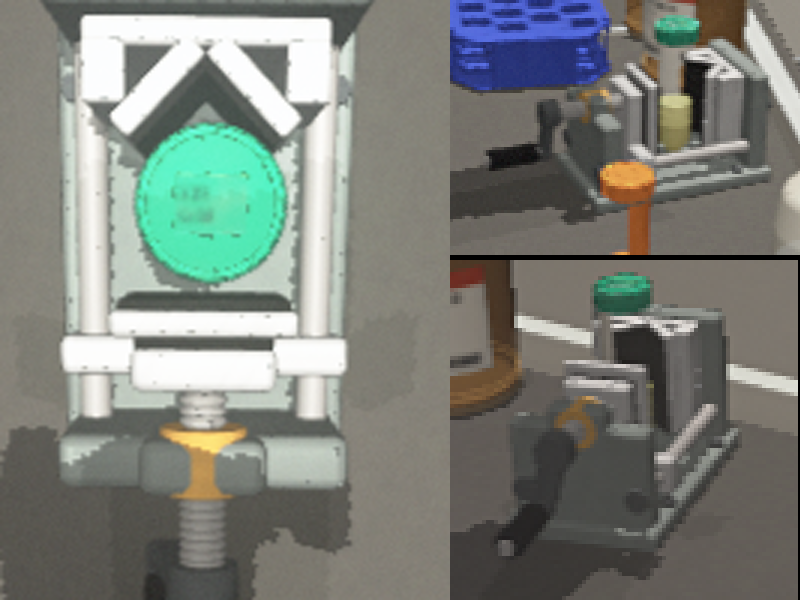

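The wrist view shows the tube upright and free, between the jaw and the V. The measured axis is about 9 mm to the front. Now the handle.

Call:
play_rows --targets "-8 -1 0 0 0 0 0.6;-10 -2 0 0 0 0 0.6;-10 -2 0 0 0 0 0.6;-10 -2 0 0 0 0 0.6;-8 -1 0 0 0 0 0.6;-4 0 0 0 0 0 0.6;0 0 0 0 0 0 0.6;0 0 0 0 0 0 0.6"

```text
time_s: 11.82
eef_pos: [0.4383, 0.0482, 0.2805]
tcp_rot: [0.0, 0.99, 0.14, 0.0]
ft_force: [0.3, 0.7, 0.3]
width: 0.0512
gripper_force: 0.0
```

```bash
python3 - <<'E'
from h import *
p=get_image("wrist"); s=r.get_state(); print(s["time_s"],s["eef_pos"],s["tcp_rot"],s["qpos"].round(2),s["ft_force"]);print((vf(s["eef_pos"])*1000).round(1))
cv2.imwrite("pics/w5.png",p["frame"])
for q in ["handle","hub","crank","jaw"]:
  for d in spotter.regions_of(q,p)[:3]:
    b=d["box"]; print(q,round(float(d["score"]),2),b, (vf(onz(p,(b[0]+b[2])/2,(b[1]+b[3])/2,.033))*1000).round(1))
E
```

```text
11.8667 [0.4386717  0.04828535 0.2805773 ] [-2.46303724e-05  9.90164418e-01  1.39907353e-01  5.97876168e-04] [-0.03  0.2  -0.21  2.19  0.06  0.76 -1.57] [ 1.13691225 -0.96246426 -0.33642681]
[-138.8    2.8  280.6]
hub 0.87 [274.5, 73.1, 375.5, 230.0] [-93.9  -1.6  33. ]
crank 0.6 [305.1, 110.8, 339.9, 225.2] [-109.1    0.6   33. ]
jaw 0.92 [275.5, 72.3, 377.9, 222.6] [-90.2  -3.1  33. ]
```

View pics/w5.png

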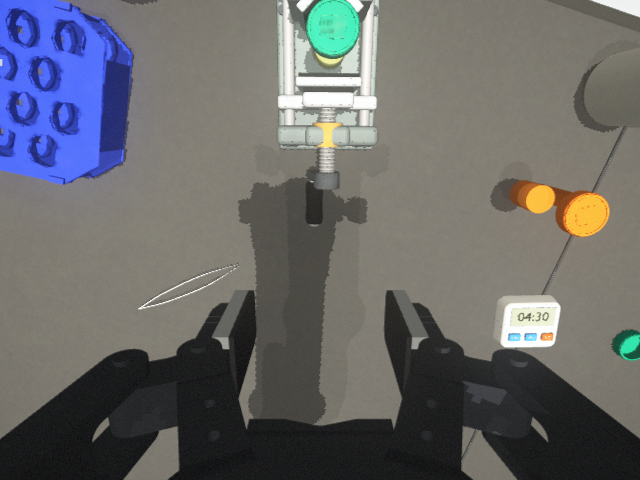

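The handle is the black sleeve at (314,187 to 225), left of and below the hub at (327,180).

```bash
python3 - <<'E'
from h import *
p=get_image("wrist"); s=r.get_state()
f=p["frame"].max(2); print(f[205,300:330].tolist()); print(f[180:235,314].tolist()); print(f[180,308:345].tolist());print(f[160:195,327].tolist())
for n,u,v,z in [("front end",314.3,225,.033),("hub mid",327,180,.08),("screw",327,160,.07),("hub front",327,188,.07)]: print(n,onz(p,u,v,z).round(4),(vf(onz(p,u,v,z))*1000).round(1))
E
```

```text
[78, 78, 78, 77, 80, 76, 54, 45, 46, 42, 46, 45, 46, 41, 44, 44, 43, 42, 47, 43, 42, 46, 63, 71, 78, 78, 78, 78, 78, 76]
[71, 70, 78, 65, 67, 66, 62, 55, 51, 51, 47, 50, 51, 45, 49, 47, 49, 48, 48, 45, 43, 45, 45, 46, 49, 44, 42, 42, 45, 46, 44, 45, 46, 41, 47, 42, 41, 44, 45, 40, 42, 39, 46, 41, 62, 139, 130, 86, 76, 77, 76, 77, 77, 77, 76]
[98, 101, 84, 72, 73, 70, 71, 81, 92, 100, 105, 109, 115, 117, 123, 127, 129, 130, 128, 129, 132, 125, 126, 125, 121, 119, 116, 112, 109, 98, 83, 91, 117, 125, 126, 123, 125]
[194, 211, 227, 202, 195, 153, 223, 160, 204, 217, 214, 190, 209, 115, 109, 121, 125, 125, 128, 129, 129, 132, 129, 127, 128, 125, 124, 124, 123, 111, 81, 79, 79, 80, 79]
front end [0.4128 0.0468 0.033 ] [-164.1    8.4   33. ]
hub mid [0.4648 0.05   0.08  ] [-113.3   -2.7   80. ]
screw [0.4796 0.0541 0.07  ] [-97.9  -2.7  70. ]
hub front [0.4569 0.0475 0.07  ] [-121.5   -2.9   70. ]
```

Call:
play_rows --targets "-2 -3 5 0 0 0 0.6;-2 -2.6 15 0 0 0 0.6;0 0 25 0 0 0 0.6;0 0 30 0 0 0 0.6;0 0 30 0 0 0 0.6;0 0 30 0 0 0 0.6;0 0 25 0 0 0 0.6;0 0 15 0 0 0 0.6;0 0 5 0 0 0 0.6;0 0 0 0 0 0 0.6"

```text
time_s: 12.95
eef_pos: [0.432, 0.0527, 0.099]
tcp_rot: [0.0, 0.99, 0.14, -0.002]
ft_force: [-0.1, 0.3, 0.2]
width: 0.0511
gripper_force: 0.0
```

```bash
python3 - <<'E'
from h import *
p=get_image("wrist"); s=r.get_state(); print(s["eef_pos"],s["tcp_rot"],s["qpos"].round(2),s["ft_force"]);print((vf(s["eef_pos"])*1000).round(1))
cv2.imwrite("pics/w6.png",p["frame"])
E
```

```text
[0.43260348 0.05269076 0.09999541] [-6.08756645e-06  9.90139720e-01  1.40082226e-01 -5.52557547e-04] [-0.14  0.52 -0.11  2.35  0.21  0.28 -1.73] [-0.22546163  0.33835643  0.29939678]
[-143.5    8.7  100. ]
```

View pics/w6.png

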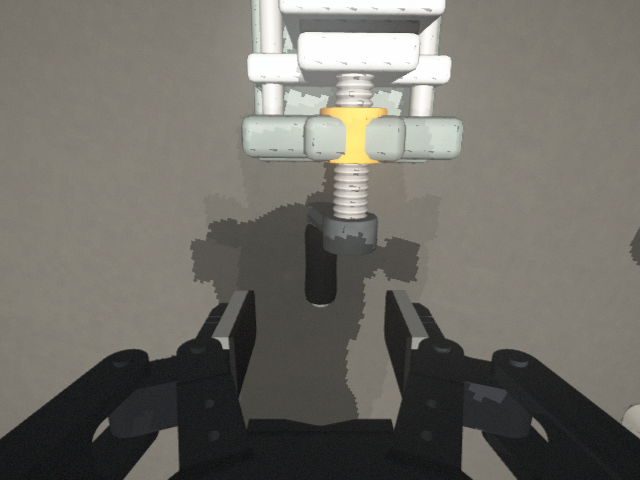

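The handle is centred between the fingers: front end at (320,303), fingers at columns 245 and 395. Descend.

Call:
play_rows --targets "0 0 5 0 0 0 0.6;0 0 10 0 0 0 0.6;0 0 10 0 0 0 0.6;0 0 10 0 0 0 0.6;0 0 10 0 0 0 0.6;0 0 6 0 0 0 0.6;0 0 3 0 0 0 0.6;0 0 1 0 0 0 0.6;0 0 0 0 0 0 0.6;0 0 0 0 0 0 0.6"

```text
time_s: 13.83
eef_pos: [0.4331, 0.0525, 0.0457]
tcp_rot: [-0.0, 0.99, 0.14, 0.0]
ft_force: [0.1, 0.4, -0.6]
width: 0.0511
gripper_force: 0.0
```

```bash
python3 - <<'E'
from h import *
s=r.get_state(); print(s["eef_pos"],s["tcp_rot"],s["qpos"].round(3),s["ft_force"]);print((vf(s["eef_pos"])*1000).round(1))
E
```

```text
[0.43310489 0.0525314  0.04574152] [-5.45082396e-05  9.90166410e-01  1.39893711e-01  4.76331956e-04] [-0.186  0.643 -0.052  2.368  0.237  0.133 -1.752] [ 0.10307797  0.39625524 -0.60664137]
[-143.     8.4   45.7]
```

Call:
play_rows --targets "0 0 0 0 0 0 0.4;0 0 0 0 0 0 0.2;0 0 0 0 0 0 0.1;0 0 0 0 0 0 0.1;0 0 0 0 0 0 0.1;0 0 0 0 0 0 0.1" --grip_force 40

```text
time_s: 14.33
eef_pos: [0.433, 0.0525, 0.0456]
tcp_rot: [-0.0, 0.99, 0.14, 0.0]
ft_force: [-0.2, -0.1, 4.8]
width: 0.0143
gripper_force: 39.1
```

```bash
python3 - <<'E'
from h import *
p=get_image("wrist");s=r.get_state(); print(s["eef_pos"],s["width"],s["gripper_force"],s["ft_force"]);print((vf(s["eef_pos"])*1000).round(1))
cv2.imwrite("pics/w7.png",p["frame"])
E
```

```text
[0.43295128 0.05254883 0.04556282] 0.01452560356320663 39.09416913986206 [-0.83252022 -0.03114318  5.81798655]
[-143.2    8.4   45.6]
```

```bash
cat > gen.py <<'E'
import sys
from h import *
# hub centre in vf: y=-2.8, z=70+11.9 (TCP); gen.py step n [phi]
step,n=float(sys.argv[1]),int(sys.argv[2]); s=r.get_state(); P=vf(s["eef_pos"])*1000
yc,zc=(float(sys.argv[3]),float(sys.argv[4])) if len(sys.argv)>4 else (-2.8,81.9)
ph=np.arctan2(P[1]-yc,zc-P[2]); rad=np.hypot(P[1]-yc,zc-P[2])
F=s["ft_force"]; a=np.radians(15.4); Fy=-F[0]*np.sin(a)+F[1]*np.cos(a); Fx=F[0]*np.cos(a)+F[1]*np.sin(a)
print("t",s["time_s"],"P",P.round(1),"phi",round(ph,3),"rad",round(rad,1),"Ftan",round(-(Fy*np.cos(ph)+F[2]*np.sin(ph)),1),"Frad",round(Fy*np.sin(ph)-F[2]*np.cos(ph),1),"Fx",round(Fx,1))
q=ph+step*np.arange(n+1); y=38*np.sin(q); z=-38*np.cos(q)
print("; ".join(f"{2.55*step:.1f} {-(y[i+1]-y[i]):.1f} {-(z[i+1]-z[i]):.1f} 0 0 0 0.1" for i in range(n)))
E
python3 gen.py 0.2 10
```

```text
t 14.3833 P [-143.2    8.4   45.6] phi 0.3 rad 38.0 Ftan -1.9 Frad -5.5 Fx -0.8
0.5 -7.0 -3.0 0 0 0 0.1; 0.5 -6.3 -4.3 0 0 0 0.1; 0.5 -5.3 -5.4 0 0 0 0.1; 0.5 -4.1 -6.4 0 0 0 0.1; 0.5 -2.7 -7.1 0 0 0 0.1; 0.5 -1.3 -7.5 0 0 0 0.1; 0.5 0.2 -7.6 0 0 0 0.1; 0.5 1.7 -7.4 0 0 0 0.1; 0.5 3.2 -6.9 0 0 0 0.1; 0.5 4.5 -6.1 0 0 0 0.1
```

Call:
play_rows --targets "0.5 -7 -3 0 0 0 0.1;0.5 -6.3 -4.3 0 0 0 0.1;0.5 -5.3 -5.4 0 0 0 0.1;0.5 -4.1 -6.4 0 0 0 0.1;0.5 -2.7 -7.1 0 0 0 0.1;0 0 0 0 0 0 0.1"

```text
time_s: 14.88
eef_pos: [0.4285, 0.0782, 0.0728]
tcp_rot: [-0.0, 0.99, 0.14, 0.001]
ft_force: [1.5, -2.5, 5.0]
width: 0.0141
gripper_force: 40.7
```

```bash
python3 gen.py 0.2 10
```

```text
t 14.8833 P [-140.5   34.3   72.8] phi 1.329 rad 38.2 Ftan -4.2 Frad -3.9 Fx 0.7
0.5 -1.1 -7.5 0 0 0 0.1; 0.5 0.4 -7.6 0 0 0 0.1; 0.5 1.9 -7.3 0 0 0 0.1; 0.5 3.4 -6.8 0 0 0 0.1; 0.5 4.6 -6.0 0 0 0 0.1; 0.5 5.7 -5.0 0 0 0 0.1; 0.5 6.6 -3.7 0 0 0 0.1; 0.5 7.2 -2.3 0 0 0 0.1; 0.5 7.5 -0.9 0 0 0 0.1; 0.5 7.6 0.7 0 0 0 0.1
```

Call:
play_rows --targets "0.5 -1.1 -7.5 0 0 0 0.1;0.5 0.4 -7.6 0 0 0 0.1;0.5 1.9 -7.3 0 0 0 0.1;0.5 3.4 -6.8 0 0 0 0.1;0.5 4.6 -6 0 0 0 0.1;0.5 5.7 -5 0 0 0 0.1;0.5 6.6 -3.7 0 0 0 0.1;0.5 7.2 -2.3 0 0 0 0.1;0.5 7.5 -0.9 0 0 0 0.1;0.5 7.6 0.7 0 0 0 0.1"

```text
time_s: 15.72
eef_pos: [0.4447, 0.0384, 0.1194]
tcp_rot: [-0.001, 0.99, 0.141, 0.0]
ft_force: [-2.1, 5.1, 10.0]
width: 0.0142
gripper_force: 41.2
```

```bash
python3 gen.py 0.2 10
```

```text
t 15.7167 P [-135.7   -8.4  119.4] phi -2.994 rad 37.9 Ftan 6.9 Frad 9.1 Fx -0.7
0.5 7.4 1.9 0 0 0 0.1; 0.5 6.8 3.3 0 0 0 0.1; 0.5 6.1 4.6 0 0 0 0.1; 0.5 5.0 5.7 0 0 0 0.1; 0.5 3.8 6.6 0 0 0 0.1; 0.5 2.4 7.2 0 0 0 0.1; 0.5 0.9 7.5 0 0 0 0.1; 0.5 -0.6 7.6 0 0 0 0.1; 0.5 -2.1 7.3 0 0 0 0.1; 0.5 -3.5 6.7 0 0 0 0.1
```

Call:
play_rows --targets "0.5 7.4 1.9 0 0 0 0.1;0.5 6.8 3.3 0 0 0 0.1;0.5 6.1 4.6 0 0 0 0.1;0.5 5 5.7 0 0 0 0.1;0.5 3.8 6.6 0 0 0 0.1;0.5 2.4 7.2 0 0 0 0.1;0.5 0.9 7.5 0 0 0 0.1;0.5 -0.6 7.6 0 0 0 0.1;0.5 -2.1 7.3 0 0 0 0.1;0.5 -3.5 6.7 0 0 0 0.1"

```text
time_s: 16.55
eef_pos: [0.4567, 0.0148, 0.0602]
tcp_rot: [-0.001, 0.99, 0.141, 0.0]
ft_force: [-2.1, 8.2, 13.9]
width: 0.0145
gripper_force: 41.7
```

```bash
python3 gen.py 0.15 10; python3 - <<'E'
from h import *
p=get_image("wrist"); cv2.imwrite("pics/w8.png",p["frame"])
hsv=cv2.cvtColor(p["frame"],cv2.COLOR_BGR2HSV)
k=cv2.inRange(hsv,(60,100,40),(90,255,255)); nn,l,st,ce=cv2.connectedComponentsWithStats(k)
for i in range(1,nn):
    if st[i,4]>200: b=st[i]; print(b,(vf(onz(p,b[0]+b[2]/2,b[1]+b[3]/2,.125))*1000).round(1))
E
```

```text
t 16.55 P [-130.5  -34.3   60.2] phi -0.968 rad 38.3 Ftan 6.7 Frad -14.9 Fx 0.1
0.4 -3.6 4.4 0 0 0 0.1; 0.4 -4.2 3.9 0 0 0 0.1; 0.4 -4.7 3.2 0 0 0 0.1; 0.4 -5.1 2.4 0 0 0 0.1; 0.4 -5.5 1.6 0 0 0 0.1; 0.4 -5.6 0.8 0 0 0 0.1; 0.4 -5.7 -0.0 0 0 0 0.1; 0.4 -5.6 -0.9 0 0 0 0.1; 0.4 -5.4 -1.7 0 0 0 0.1; 0.4 -5.1 -2.5 0 0 0 0.1
```

Call:
play_rows --targets "0.4 -3.6 3.7 0 0 0 0.1;0.4 -4.2 3.2 0 0 0 0.1;0.4 -4.7 2.5 0 0 0 0.1;0.4 -5.1 2.1 0 0 0 0.1;0.4 -5.5 1.6 0 0 0 0.1;0.4 -5.6 0.8 0 0 0 0.1;0.4 -5.7 0 0 0 0 0.1;0.4 -5.6 -0.9 0 0 0 0.1"

```text
time_s: 17.27
eef_pos: [0.4498, 0.0487, 0.0451]
tcp_rot: [0.002, 0.99, 0.138, -0.001]
ft_force: [6.2, -4.2, -34.2]
width: 0.0142
gripper_force: 39.3
```

```bash
python3 gen.py 0.1 20
```

```text
t 17.2667 P [-1.28e+02  1.00e-01  4.51e+01] phi 0.079 rad 36.9 Ftan 8.4 Frad 33.7 Fx 4.8
0.3 -3.8 -0.5 0 0 0 0.1; 0.3 -3.7 -0.9 0 0 0 0.1; 0.3 -3.6 -1.2 0 0 0 0.1; 0.3 -3.5 -1.6 0 0 0 0.1; 0.3 -3.3 -1.9 0 0 0 0.1; 0.3 -3.1 -2.2 0 0 0 0.1; 0.3 -2.8 -2.5 0 0 0 0.1; 0.3 -2.6 -2.8 0 0 0 0.1; 0.3 -2.3 -3.0 0 0 0 0.1; 0.3 -2.0 -3.3 0 0 0 0.1; 0.3 -1.6 -3.4 0 0 0 0.1; 0.3 -1.3 -3.6 0 0 0 0.1; 0.3 -0.9 -3.7 0 0 0 0.1; 0.3 -0.5 -3.8 0 0 0 0.1; 0.3 -0.2 -3.8 0 0 0 0.1; 0.3 0.2 -3.8 0 0 0 0.1; 0.3 0.6 -3.8 0 0 0 0.1; 0.3 1.0 -3.7 0 0 0 0.1; 0.3 1.3 -3.6 0 0 0 0.1; 0.3 1.7 -3.4 0 0 0 0.1
```

Call:
play_rows --targets "0.3 -3.8 0.1 0 0 0 0.1;0.3 -3.7 -0.3 0 0 0 0.1;0.3 -3.6 -0.6 0 0 0 0.1;0.3 -3.5 -1.6 0 0 0 0.1" --grip_force 25

```text
time_s: 17.6
eef_pos: [0.4469, 0.0639, 0.0488]
tcp_rot: [0.002, 0.99, 0.138, -0.0]
ft_force: [3.4, -4.1, -4.4]
width: 0.0141
gripper_force: 42.3
```

```bash
python3 gen.py 0.1 6
```

```text
t 17.6 P [-126.7   15.6   48.8] phi 0.506 rad 37.9 Ftan 6.4 Frad 1.5 Fx 2.1
0.3 -3.2 -2.0 0 0 0 0.1; 0.3 -3.0 -2.3 0 0 0 0.1; 0.3 -2.8 -2.6 0 0 0 0.1; 0.3 -2.5 -2.9 0 0 0 0.1; 0.3 -2.2 -3.1 0 0 0 0.1; 0.3 -1.9 -3.3 0 0 0 0.1
```

Call:
play_rows --targets "0.3 -3.2 -2 0 0 0 0.1;0.3 -3 -2.3 0 0 0 0.1;0.3 -2.8 -2.6 0 0 0 0.1;0.3 -2.5 -2.9 0 0 0 0.1"

```text
time_s: 17.93
eef_pos: [0.4447, 0.0756, 0.0588]
tcp_rot: [0.001, 0.99, 0.138, -0.0]
ft_force: [2.3, -4.2, -4.5]
width: 0.0145
gripper_force: 42.2
```

```bash
python3 gen.py 0.1 6;python3 - <<'E'
from h import *
for n in ["scene","side"]:
    p=get_image(n); hsv=cv2.cvtColor(p["frame"],cv2.COLOR_BGR2HSV)
    k=cv2.inRange(hsv,(60,100,40),(90,255,255)); nn,l,st,ce=cv2.connectedComponentsWithStats(k)
    for i in range(1,nn):
        if st[i,4]>60 and st[i,1]>150: b=st[i]; print(n,b,(vf(onz(p,*ce[i],.125))*1000).round(1))
E
```

```text
t 17.9333 P [-125.6   27.4   58.8] phi 0.917 rad 38.0 Ftan 6.4 Frad -0.9 Fx 1.1
0.3 -2.2 -3.1 0 0 0 0.1; 0.3 -1.8 -3.3 0 0 0 0.1; 0.3 -1.5 -3.5 0 0 0 0.1; 0.3 -1.1 -3.6 0 0 0 0.1; 0.3 -0.8 -3.7 0 0 0 0.1; 0.3 -0.4 -3.8 0 0 0 0.1
scene [238 197  14  10 119] [-13.9  -8.6 125. ]
scene [363 336  19  11 102] [-475.7 -375.9  125. ]
side [331 165  14  10 114] [ -1.9 -12.  125. ]
side [244 330  21  19 330] [-344.1 -486.5  125. ]
```

Call:
play_rows --targets "0.3 -2.2 -3.1 0 0 0 0.1;0.3 -1.8 -3.3 0 0 0 0.1;0.3 -1.5 -3.5 0 0 0 0.1;0.3 -1.1 -3.6 0 0 0 0.1"

```text
time_s: 18.37
eef_pos: [0.4439, 0.0824, 0.0722]
tcp_rot: [0.001, 0.99, 0.139, -0.0]
ft_force: [3.6, -5.6, -6.3]
width: 0.0141
gripper_force: 42.0
```

```bash
python3 gen.py 0.1 6
```

```text
t 18.3667 P [-124.6   34.2   72.2] phi 1.314 rad 38.2 Ftan 7.7 Frad -4.5 Fx 2.0
0.3 -0.8 -3.7 0 0 0 0.1; 0.3 -0.4 -3.8 0 0 0 0.1; 0.3 -0.0 -3.8 0 0 0 0.1; 0.3 0.4 -3.8 0 0 0 0.1; 0.3 0.7 -3.7 0 0 0 0.1; 0.3 1.1 -3.6 0 0 0 0.1
```

Call:
play_rows --targets "0.3 -0.8 -3.7 0 0 0 0.1;0.3 -0.4 -3.8 0 0 0 0.1"

```text
time_s: 18.53
eef_pos: [0.444, 0.0837, 0.0796]
tcp_rot: [0.001, 0.99, 0.139, -0.001]
ft_force: [3.9, -5.2, -8.4]
width: 0.0143
gripper_force: 41.8
```

```bash
python3 gen.py 0.1 6
```

```text
t 18.5333 P [-124.1   35.4   79.6] phi 1.51 rad 38.3 Ftan 8.8 Frad -5.6 Fx 2.4
0.3 -0.0 -3.8 0 0 0 0.1; 0.3 0.3 -3.8 0 0 0 0.1; 0.3 0.7 -3.7 0 0 0 0.1; 0.3 1.1 -3.6 0 0 0 0.1; 0.3 1.4 -3.5 0 0 0 0.1; 0.3 1.8 -3.4 0 0 0 0.1
```

Call:
play_rows --targets "0.3 0.2 -3.8 0 0 0 0.1;0.3 0.4 -3.4 0 0 0 0.1"

```text
time_s: 18.7
eef_pos: [0.4445, 0.0837, 0.0866]
tcp_rot: [0.001, 0.99, 0.139, -0.001]
ft_force: [3.3, -3.4, -10.0]
width: 0.0142
gripper_force: 41.6
```

```bash
python3 gen.py 0.05 3
```

```text
t 18.7 P [-123.6   35.3   86.6] phi 1.695 rad 38.4 Ftan 9.4 Frad -5.3 Fx 2.3
0.1 0.3 -1.9 0 0 0 0.1; 0.1 0.4 -1.9 0 0 0 0.1; 0.1 0.5 -1.8 0 0 0 0.1
```

Call:
play_rows --targets "0.1 0.4 -2 0 0 0 0.1"

```text
time_s: 18.78
eef_pos: [0.4447, 0.0834, 0.0887]
tcp_rot: [0.001, 0.99, 0.139, -0.001]
ft_force: [2.9, -4.0, -10.5]
width: 0.0141
gripper_force: 41.5
```

```bash
python3 gen.py 0.05 3
```

```text
t 18.7833 P [-123.5   34.9   88.7] phi 1.749 rad 38.3 Ftan 9.5 Frad -6.4 Fx 1.8
0.1 0.4 -1.9 0 0 0 0.1; 0.1 0.5 -1.8 0 0 0 0.1; 0.1 0.6 -1.8 0 0 0 0.1
```

Call:
play_rows --targets "0.1 0.7 -1.9 0 0 0 0.1"

```text
time_s: 18.87
eef_pos: [0.4449, 0.0831, 0.0905]
tcp_rot: [0.001, 0.99, 0.139, -0.001]
ft_force: [3.8, -3.0, -11.2]
width: 0.0142
gripper_force: 41.5
```

```bash
python3 gen.py 0.05 3
```

```text
t 18.8667 P [-123.3   34.6   90.5] phi 1.796 rad 38.3 Ftan 10.0 Frad -6.2 Fx 2.9
0.1 0.5 -1.8 0 0 0 0.1; 0.1 0.6 -1.8 0 0 0 0.1; 0.1 0.7 -1.8 0 0 0 0.1
```

Call:
play_rows --targets "0 0 0 0 0 0 0.1;0 0 0 0 0 0 0.3;0 0 0 0 0 0 0.5;0 0 0 0 0 0 0.6;0 0 0 0 0 0 0.6;0 0 0 0 0 0 0.6"

```text
time_s: 19.37
eef_pos: [0.4448, 0.0853, 0.091]
tcp_rot: [-0.0, 0.99, 0.14, -0.0]
ft_force: [-0.8, 0.5, 0.3]
width: 0.051
gripper_force: 0.0
```

```bash
python3 gen.py 0.05 1
```

```text
t 19.3667 P [-122.9   36.7   91. ] phi 1.796 rad 40.6 Ftan -0.1 Frad 0.7 Fx -0.7
0.1 0.5 -1.8 0 0 0 0.1
```

Call:
play_rows --targets "0 0 -5 0 0 0 0.6;0 0 -15 0 0 0 0.6;0 0 -25 0 0 0 0.6;0 0 -30 0 0 0 0.6;0 0 -30 0 0 0 0.6;0 0 -30 0 0 0 0.6;6 0 -30 0 0 0 0.6;12 5 -20 0 0 0 0.6;12 10 -10 0 0 0 0.6;10 10 0 0 0 0 0.6"

```text
time_s: 20.2
eef_pos: [0.4925, 0.0725, 0.2891]
tcp_rot: [-0.0, 0.99, 0.141, 0.003]
ft_force: [0.0, -0.3, -0.1]
width: 0.0512
gripper_force: 0.0
```

Call:
play_rows --targets "5 5 0 0 0 0 0.6;0 0 0 0 0 0 0.6;0 0 0 0 0 0 0.6"

```text
time_s: 20.45
eef_pos: [0.4953, 0.0679, 0.2843]
tcp_rot: [0.0, 0.99, 0.14, -0.002]
ft_force: [-0.5, 0.6, -0.6]
width: 0.0511
gripper_force: 0.0
```

```bash
python3 - <<'E'
from h import *
p=get_image("wrist"); s=r.get_state(); print(s["eef_pos"],s["ft_force"],(vf(s["eef_pos"])*1000).round(1))
S=get_image("side"); C=get_image("scene")
m=np.zeros((600,800,3),np.uint8)
m[:600,:450]=cv2.resize(p["frame"][20:280,225:420],(450,600),interpolation=cv2.INTER_CUBIC)
m[:255,450:]=S["frame"][160:245,258:375].repeat(3,0).repeat(3,1)[:255,:350]
m[260:600,450:798]=C["frame"][195:280,200:287].repeat(4,0).repeat(4,1)
cv2.imwrite("pics/w9.png",m)
hsv=cv2.cvtColor(p["frame"],cv2.COLOR_BGR2HSV)
k=cv2.inRange(hsv,(60,100,40),(90,255,255)); nn,l,st,ce=cv2.connectedComponentsWithStats(k)
for i in range(1,nn):
    if st[i,4]>200:
        b=st[i]; X=onz(p,b[0]+b[2]/2,b[1]+b[3]/2,.128); print(b,X,(vf(X)*1000).round(1))
E
```

```text
[0.49494866 0.06826339 0.28424248] [-1.17911798  0.38107597 -0.51919284] [-79.2   6.7 284.2]
[ 312   81   50   53 2044] [0.57548875 0.07924892 0.128     ] [  1.3  -4.7 128. ]
[603 371  35  30 773] [ 0.42834928 -0.21383158  0.128     ] [-220.1 -246.6  128. ]
```

View pics/w9.png

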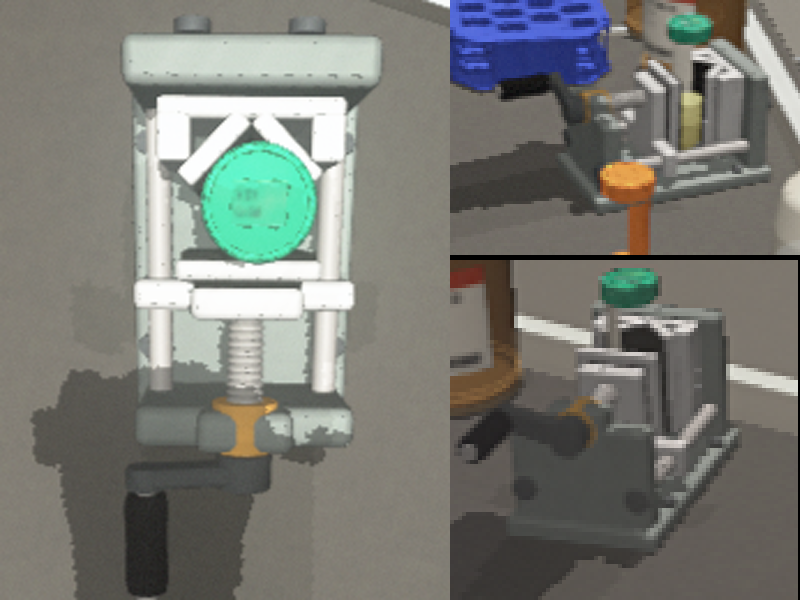

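The tube stands upright in the V (cap at crop (260,200)) with the jaw closed against it, and the gripper is clear. The effort measured while winding rose from 6.4 N free to about 10 N, at roughly 6 N per rad.

```bash
python3 -c "
from bench import r
print(r.hand_in())"
```

```text
the job is handed in; nothing more can be done
None
```

I stood the green-capped tube upright in the vice and wound the jaw in until it held the tube in the V, at about 3.6 N above free effort (snug is 3 to 4.5 N). I then moved the gripper clear and handed in the job at about 20 s; no verdict came back.

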